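Screw the copper dome cap into the clamped prayer wheel drum, snug and on the marks

TASK

Take the copper dome cap out of its wooden ring stand and screw it clockwise into the mouth of the clamped brass drum: feel for where the thread lets its cross pin drop in, turn until the rubber washer starts to resist, and stop just past that with the cap's wing in line with the two red marks. Leave the cap upright and snug there without crushing the washer by brute force; do not press the polisher's red button or disturb the axle pin and the polish tin.

Things in the scene. Friction and masses are not known exactly. Their poses are not given: they have to be found in the camera images.
- cap: copper dome cap, about 280 g, to be screwed in; hangs by its flange in the stand. Origin: centre of the spigot's lower end; z up, x along the wing. Steel spigot 18 mm across, z 0 to 30.5 mm, lowest 4 mm tapered to 12 mm; flange 50 mm across, z 30.5 to 34.5; dome to z 44; flat brass wing 40 mm long (x), 14 mm thick (y), to z 74.5. Half a turn about z changes nothing
- wing (a point): point on the cap's axis in the wing, 61.5 mm above the cap's origin and 17 mm above the dome; the place to grip, closing across the 14 mm thickness
- stand: dark wooden ring, fixed, 64 mm outside and 37 mm inside diameter, 36 mm high, origin at the centre of its underside. The cap's flange rests on its top
- drum: brass drum shell, 94 mm across, held upright and fixed in a green clamp (base 180 x 90 mm along the drum's x, jaws 70 mm high). Origin on the bench under the drum's axis, z up. The flat top end, 110 mm above the bench, has the threaded mouth in its middle and two red marks on its x axis, 30 to 43 mm either side. The cap ends with cap x along drum x, either way round
- drum_mouth (a point): centre of the mouth in the plane of the drum's top end; axes as the drum's. A flat cover lies 2 mm down, 4 mm thick, with a 21 mm hole for the spigot and two opposite openings, 60 degrees wide, that pass the cross pin when it is within 10 degrees of their middle. With the pin resting on the cover the cap's origin is 10 mm below this plane; dropped through, 22 mm or more below
- washer: black rubber washer on the drum's top end around the mouth: 37 mm inside, 50 mm outside, 3.5 mm thick, cannot come off; springy, about 20 N per mm, yields about 1 mm when the cap is tight; origin at the centre of its underside, in the mouth plane
- axle_pin: blackened iron axle pin with two square collars, 150 mm long, 22 mm high, lying loose on the bench beyond the work; leave alone. Origin at the middle of its underside, x along it
- polish_tin: blue tin of polish, 58 mm diameter, 32 mm high, standing loose on the bench nearest the robot; leave alone. Origin at the centre of its underside
- polisher: grey two-wheel polishing unit with cloth buffs, fixed, about 420 mm wide and 245 mm high, at the robot's right; origin at the centre of its underside
- red_button (a joint): red push button on the polisher's foot, 0 when up, 0.006 m when fully pressed; leave alone
- cross_pin (a point): middle of the dark steel cross pin that goes through the cap's spigot, 11 mm above the cap's origin: 6 mm thick, 32 mm long, lying along the cap's x (under the wing, same direction). Its two ends are the male thread and run in the drum's two grooves
- thread_start (a point): point on the mouth's axis at the cover's top, 2 mm below the mouth plane; axes as the drum's, they do not show the openings. Where the openings stand is unknown and must be felt for: the pin (cap x) points at their middle when it is turned from drum x by somewhere between 75 and 125 degrees counter-clockwise seen from above (or half a turn more). Screwing in is clockwise
- thread (a point): point on the mouth's axis 14 mm below the mouth plane, top of the grooves. Two grooves, right hand, 20 mm lead (0.0556 mm down per degree clockwise), about 2 mm of up-down play. Riding on the groove's bottom the cap's origin is 30.3 mm below the mouth plane less 0.0556 mm per degree still to go to the marks, until the flange meets the washer with the origin 27 mm below
- red_mark (a point): middle of one of the two red marks, on drum x, 36.5 mm from the axis. From about 20 degrees before the marks the groove's top draws the cap down on the washer (origin about 28.2 mm below the mouth plane at the marks, 0.0556 mm less per degree before) and the turning moment rises from under 0.1 to some 0.15 to 0.3 N m; a hard stop comes about 17 degrees past the marks. Let go, the cap stays
There are look-alikes about, which are no part of the job. What is shaped like the cap but purple or turquoise is not meant.

How it is judged:
By the outcome, as a careful person would: the job done as asked, in the order asked, and still so for the second after the job is handed in, with the robot touching nothing.
It also fails if it takes over 51 s, if anything falls off the work surface, if the arm or the gripper's body presses on something with over 40 N, if the wrist force passes 120 N, or if a joint passes its speed limit or range.

ROBOT

A 6-joint arm with a two-finger parallel gripper is mounted at the origin on the work surface. World frame = base frame: x ahead of the robot, y to its left, z up, the work surface at z = 0. Lengths are in m, angles in rad, forces in N, time in s.
With the tool pointing down it reaches from about 0.325 to 0.875 m from the base axis. Payload 4.4 kg.
Tool frame: the origin (TCP) lies midway between the tips of the shut fingers; the grasp point (between the pads) lies 19 mm behind it (ctrl.grip_depth is the y of the grasp point in the tool frame, in m); y points along the fingers, z is the direction in which the jaws open and shut, and the axes are right-handed (so a half turn about y gives the same grasp; the last joint's range is limited). The gripper opens to 85 mm and grips with 20 to 120 N. Pads are 22 mm wide; open, the fingers measure 114 mm over their backs; the gripper's body (76 mm by 85 mm) begins 54 mm behind the grasp point. The pads swing forward as they close: fully open they stand 13 mm farther back than shut.
Start: joints at [-1.444, 0.207, 1.542, -0, 1.393, -0.15], TCP at [0.157, -0.553, 0.231] pointing down, gripper open.
Joint ranges: [-2.73, 2.73], [-0.86, 2.22], [0.23, 2.46], [-1.11, 4.25], [0.08, 2.63], [-2.82, 2.82]. Speed limits (rad/s): [2.79, 2.79, 3.14, 3.14, 3.14, 3.14].

INTERFACE

Orientations are given as a rotation vector (axis times angle).
In Python, from cell import ctrl, readout, get_image, camera_info, order gives the robot as it stands. Calls block until the motion is done:
- ctrl.reach(position, orientation): joint-space move of the TCP to a pose.
- ctrl.move_linear(position, frame=None, speed=0.15): straight line of the TCP; frame=None keeps the orientation; speed is the mean speed in m/s.
- ctrl.movej(angles): joint-space move.
- ctrl.open_jaws() and ctrl.grasp(squeeze=None): open the fingers fully, or close them until they stop; squeeze is the grip in N (None keeps the last).
- ctrl.dwell(seconds).
- ctrl.solve_ik(position, orientation): joint angles nearest the present ones, or None.
- readout.get_state(): the state.
- get_image(name): name is "side" or "top"; returns the picture (420x560x3 uint8, red, green, blue); there is no depth.
- camera_info(name): a dict with "mtx" (3x3 intrinsics, pixels), "distortion" ([k1, k2, p1, p2, k3] as OpenCV has them; the pictures are not rectified), "rvec" (rotation vector, rad) and "tvec" (3), from world to camera coordinates, as OpenCV has them. Camera axes: x right, y down, z forward; pixel columns grow to the right and rows downward; lengths in m; the calibration is good to about 2 mm. A picture is of the moment at which its call begins. camera_info takes no time and is no camera call.
A pose or a line that the arm cannot do raises ctrl.MotionError and nothing moves.
- order.hand_in(): hands the job in, once; it reports no verdict.
The state is a dict: "t": time; "q": joint angles; "qd": joint speeds; "joint_torque": joint torques, N m; "ee_pos": TCP position; "ee_rot": TCP orientation; "contact_force": force on the tool from outside, world axes, zero at the start; "wrist_torque": the same for the moment, N m; "opening": finger opening in m.
Only numpy, scipy, OpenCV 4.12 (cv2) and the standard library are available. Lean on these libraries where they do the work, as an engineer would, in place of code of your own. Each camera call takes 0.05 s, during which the arm holds its last target. There are 200 camera calls.

## Working session

There is one attempt and no reset: what is moved stays moved. The work goes in short steps, each a Python script; the robot and the scene stay as the last script left them, time stands still between calls to the robot, and variables do not carry over. Pictures are saved under pics/ and viewed, about 8 in all and at most 12, crops included, and the job is handed in when it is done.

```bash
ls; mkdir -p pics
python3 - <<'E'
from cell import ctrl, readout, get_image, camera_info
import cv2
for n in("top","side"):
    cv2.imwrite(f"pics/{n}0.png",get_image(n)[:,:,::-1]); print(n,camera_info(n))
s=readout.get_state();print(s, ctrl.grip_depth)
E
```

```text
pics
top {'mtx': array([[414.88802706,   0.        , 280.75381018],
       [  0.        , 414.88802706, 201.66889989],
       [  0.        ,   0.        ,   1.        ]]), 'distortion': array([0.00884229, 0.        , 0.        , 0.        , 0.        ]), 'rvec': array([ 2.10994075, -2.13391789,  0.15549389]), 'tvec': array([-0.15588375,  0.62078353,  0.9362375 ])}
side {'mtx': array([[411.30223638,   0.        , 285.45708593],
       [  0.        , 411.30223638, 200.51812583],
       [  0.        ,   0.        ,   1.        ]]), 'distortion': array([-0.09231488,  0.        ,  0.        ,  0.        ,  0.        ]), 'rvec': array([ 0.59777194, -2.54858338,  1.36146133]), 'tvec': array([0.43750273, 0.31956804, 0.7366133 ])}
{'t': 0.1, 'q': array([-1.44447206e+00,  2.07370131e-01,  1.54284555e+00, -1.75842991e-05,
        1.39350081e+00, -1.50517025e-01]), 'qd': array([ 0.00151884, -0.00065949, -0.00325637, -0.000648  ,  0.00077342,
       -0.00108743]), 'joint_torque': array([-5.87579107e-04, -3.84095371e+01, -2.92548394e+01, -1.13642816e-04,
        4.95874876e-03,  2.39062052e-05]), 'ee_pos': array([ 0.15704335, -0.55241084,  0.23020547]), 'ee_rot': array([-0.28881538,  2.07542424, -2.07097846]), 'contact_force': array([-0.32004593, -0.13130577, -0.04606488]), 'wrist_torque': array([ 0.01623088, -0.04724442,  0.02151184]), 'opening': 0.08542783879475187} -0.0187
```

View pics/top0.png

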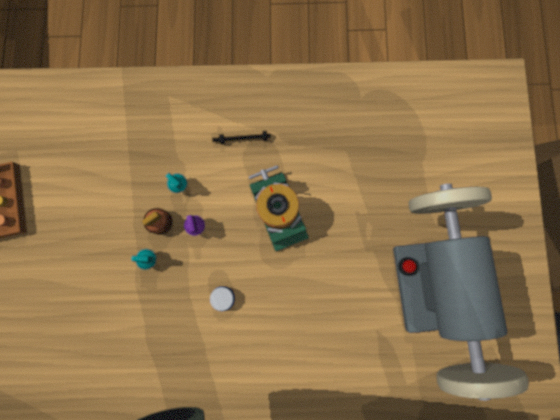

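View pics/side0.png

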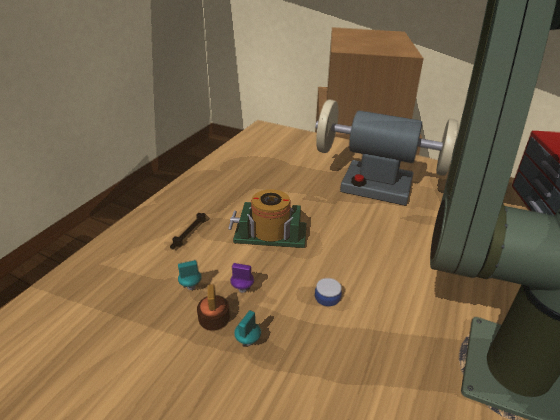

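The top view has the stand with the copper cap at about (158,221), the drum at (278,205), the purple look-alike at (195,225), turquoise ones at (177,183) and (145,259), and the tin at (222,299). The side view has the cap at about (212,300) and the drum mouth at (271,199). I'll enlarge both for detail.

```bash
cat > h.py <<'E'
import numpy as np, cv2
from cell import ctrl, readout, get_image, camera_info, order
def ray(n,px):
    c=camera_info(n); R=cv2.Rodrigues(c["rvec"])[0]
    u=cv2.undistortPoints(np.array(px,float).reshape(-1,1,2),c["mtx"],c["distortion"])[:,0]
    d=np.c_[u,np.ones(len(u))]@R; return -R.T@c["tvec"],d
def onz(n,px,z):
    o,d=ray(n,px); return o+d*((z-o[2])/d[:,2])[:,None]
def proj(n,P):
    c=camera_info(n); return cv2.projectPoints(np.array(P,float).reshape(-1,1,3),c["rvec"],c["tvec"],c["mtx"],c["distortion"])[0][:,0]
E
python3 - <<'E'
import cv2,numpy as np
t=cv2.imread("pics/top0.png");s=cv2.imread("pics/side0.png")
f=lambda a,x,y,w,h,k:cv2.resize(a[y:y+h,x:x+w],None,fx=k,fy=k,interpolation=cv2.INTER_CUBIC)
A=np.hstack([f(t,125,180,65,50,6)[:,:390],f(t,240,160,65,50,6)])  # 6x
B=np.hstack([f(s,180,270,65,50,6),f(s,235,180,65,50,6)])
cv2.imwrite("pics/crop0.png",np.vstack([A,B]))
E
```

```text
(no output)
```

View pics/crop0.png

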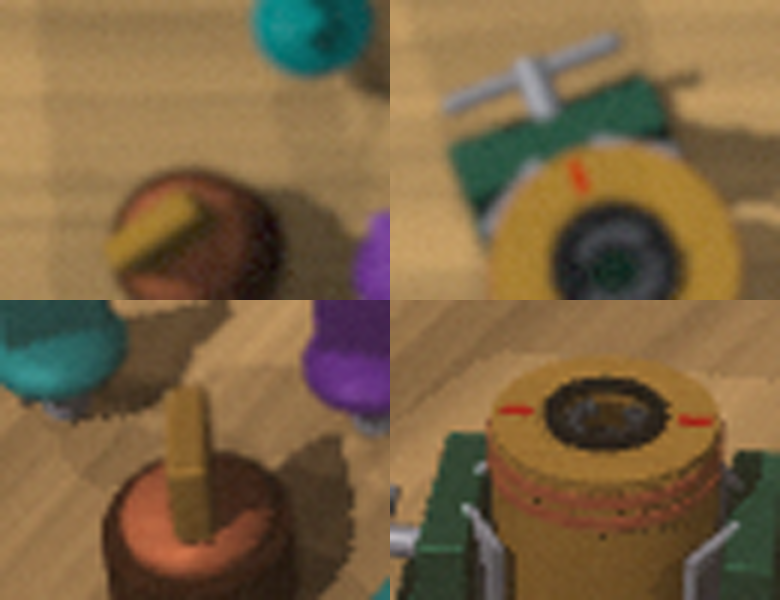

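The crop shows the wing's top face running from about (144,220) to (157,214) in the top view. The red marks are clear on the drum, at about (271,189) in the top view.

Run:
```python
from h import *
t=cv2.imread("pics/top0.png");s=cv2.imread("pics/side0.png")
ht=cv2.cvtColor(t,cv2.COLOR_BGR2HSV).astype(int);hs=cv2.cvtColor(s,cv2.COLOR_BGR2HSV).astype(int)
def cc(m,x0,y0,x1,y1):
    k=np.zeros(m.shape,np.uint8);k[y0:y1,x0:x1]=m[y0:y1,x0:x1]
    n,l,st,c=cv2.connectedComponentsWithStats(k)
    return [(st[i,4],c[i].round(1),l==i) for i in range(1,n) if st[i,4]>=3]
red=lambda h:((h[...,0]<7)|(h[...,0]>174))&(h[...,1]>190)&(h[...,2]>140)
for n,h,b in(("top",ht,(250,180,305,235)),("side",hs,(245,185,295,215))):
    P=[]
    for a,c,m in cc(red(h),*b):
        p=onz(n,[c],.110)[0];P.append(p);print(n,"red",a,c,p.round(4))
    if len(P)==2:
        d=P[0]-P[1];print(" mid",(P[0]+P[1])/2,"dist",np.linalg.norm(d),"ang",np.degrees(np.arctan2(d[1],d[0])))
# drum top outline
m=(ht[...,0]>12)&(ht[...,0]<28)&(ht[...,1]>150)&(ht[...,2]>110)
for a,c,mm in cc(m,250,180,302,228):
    if a>100:
        ct=max(cv2.findContours(mm.astype(np.uint8),0,2)[0],key=cv2.contourArea)
        w=onz("top",cv2.convexHull(ct)[:,0],.110)[:,:2].astype(np.float32)
        print("drum",a,c,cv2.minEnclosingCircle(w))
# washer dark
m=(ht[...,2]<75)
for a,c,mm in cc(m,262,190,296,222):
    if a>60:
        ct=max(cv2.findContours(mm.astype(np.uint8),0,2)[0],key=cv2.contourArea)
        print("washer",a,c,cv2.minEnclosingCircle(onz("top",ct[:,0],.1135)[:,:2].astype(np.float32)))
# wing top
print(ht[214:222,142:162,0]);print(ht[212:224,142:162,1]);print(ht[212:224,142:162,2])
```

```text
side red 5 [256. 198.] [ 0.636  -0.1404  0.11  ]
side red 4 [285.5 200. ] [ 0.5684 -0.1659  0.11  ]
 mid [ 0.60216112 -0.15313767  0.11      ] dist 0.07224968203527696 ang 20.628142370127314
drum 955 [277.3 205.4] ((0.6023901104927063, -0.15544137358665466), 0.04842238873243332)
washer 334 [277.1 204. ] ((0.6029415130615234, -0.15577255189418793), 0.02344970963895321)
[[18 18 17 15 12 10 11 12 15 17 19 20 20 20 19 19 17 15 12 12]
 [17 18 16 14 12 11 15 17 18 18 20 19 19 20 18 20 21 18 14 10]
 [18 16 16 12 13 14 18 19 20 19 19 20 20 20 20 18 19 18 20 15]
 [18 18 17 15 17 18 19 19 20 20 19 19 20 19 19 22 20 17 17  9]
 [17 17 17 20 19 20 20 20 20 19 20 20 21 20 19 19 19 14 15 10]
 [17 17 19 20 20 20 20 20 19 19 19 20 21 19 19 20 19 15 12 11]
 [18 20 20 19 20 20 19 20 20 19 20 20 19 18 19 14  9 13 10  7]
 [18 20 20 21 20 19 20 20 20 19 20 20 21 17 13 14 14 10 10 13]]
[[120 125 119 127 118 140 159 156 156 168 165 178 173 171 181 166 163 147
  153 147]
 [118 122 124 125 142 149 159 159 159 165 165 178 182 174 182 162 152 156
  155 158]
 [124 123 127 136 147 156 167 166 175 166 166 180 178 
[... 1117 characters left out ...]
  75  63
   73  79]
 [150 137 114 115 143 159 157 163 163 165 161 154 146 137 115  90  71  57
   59  71]
 [142 129 109 124 153 164 163 164 164 162 149 143 128 105  87  67  57  58
   63  70]
 [144 129 123 141 160 166 161 161 157 150 136 118  96  77  63  60  58  60
   64  75]
 [153 149 148 160 162 164 159 155 147 129 111  86  72  59  59  62  59  66
   75  78]
 [155 156 160 163 162 157 152 138 120 100  82  67  62  58  59  70  73  75
   74  81]
 [157 162 162 158 156 148 125 110  92  71  64  57  57  66  73  75  78  80
   74  77]
 [150 158 158 151 142 121 101  80  65  55  57  62  62  66  80  78  83  82
   78  77]
 [152 151 149 129 113  89  76  64  56  57  65  64  73  81  82  82  82  75
   78  75]]
```

Run:
```python
from h import *
t=cv2.imread("pics/top0.png");s=cv2.imread("pics/side0.png")
def red(n,im,boxes,cen):
    f=im.astype(float); w=np.clip(f[...,2]-1.0*f[...,1]-70 if 0 else f[...,2]-f[...,1]-75,0,None)
    # redness relative to brass
    P=[]
    for x0,y0,x1,y1 in boxes:
        k=w[y0:y1,x0:x1]; yy,xx=np.mgrid[y0:y1,x0:x1]; c=[(k*xx).sum()/k.sum(),(k*yy).sum()/k.sum()]
        P.append(onz(n,[c],.11)[0]); print(n,c,k.max())
    d=P[0]-P[1];print(" mid",(P[0]+P[1])/2,"dist",np.linalg.norm(d),"ang",np.degrees(np.arctan2(d[1],d[0])))
red("top",t,[(266,183,276,194),(278,212,290,226)],0)
red("side",s,[(250,194,260,202),(281,196,291,204)],0)
# wing top
K=6;x0,y0=135,205
u=cv2.resize(t[y0:y0+25,x0:x0+35],None,fx=K,fy=K,interpolation=cv2.INTER_CUBIC);h=cv2.cvtColor(u,cv2.COLOR_BGR2HSV)
m=((h[...,0]>=18)&(h[...,1]>155)&(h[...,2]>128)).astype(np.uint8);m=cv2.morphologyEx(m,cv2.MORPH_OPEN,np.ones((9,9)))
ct=max(cv2.findContours(m,0,2)[0],key=cv2.contourArea)
px=(ct[:,0]+.5)/K-.5+[x0,y0]
w=onz("top",px,.080)[:,:2].astype(np.float32);r=cv2.minAreaRect(w);print("wing",r,cv2.boxPoints(r))
# side: stand/cap triangulation check
for P in ([*r[0],.080],[*r[0],.036],[*r[0],.0]): print(P[2],proj("side",[P]),proj("top",[P]))
# stand outline in top: dark reddish
h=cv2.cvtColor(t,cv2.COLOR_BGR2HSV);
for nm,lo,hi,z in(("stand",(0,100,25),(14,255,150),.036),("purple",(130,100,30),(160,255,255),.03),("turq",(80,120,30),(100,255,255),.03)):
    m=cv2.inRange(h,lo,hi); m[:150]=0;m[:,:120]=0;m[280:]=0;m[:,245:]=0
    n,l,st,c=cv2.connectedComponentsWithStats(m)
    for i in range(1,n):
        if st[i,4]>60:
            q=cv2.findContours((l==i).astype(np.uint8),0,2)[0][0][:,0]
            print(nm,c[i],st[i,4],cv2.minEnclosingCircle(onz("top",q,z)[:,:2].astype(np.float32)))
cv2.imwrite("pics/w.png",u)
```

```text
top [np.float64(271.02135231316726), np.float64(189.12099644128114)] 46.0
top [np.float64(283.0248226950355), np.float64(219.12765957446808)] 44.0
 mid [ 0.60360917 -0.15576986  0.11      ] dist 0.07314961030852964 ang 21.063961419393348
side [np.float64(255.76923076923077), np.float64(198.0)] 56.0
side [np.float64(285.1821428571429), np.float64(199.81428571428572)] 56.0
 mid [ 0.60292791 -0.1531922   0.11      ] dist 0.07197322068660399 ang 21.24773683517506
wing ((0.5808429718017578, 0.14059537649154663), (0.011253168806433678, 0.03713290020823479), 34.07881164550781) [[0.56577927 0.1528206 ]
 [0.58658606 0.12206464]
 [0.5959067  0.12837015]
 [0.5750999  0.15912612]]
0.08 [[210.49092281 289.80401806]] [[149.19951401 217.55588114]]
0.036 [[212.40290339 305.22359121]] [[155.34568735 219.94497637]]
0.0 [[213.89294982 317.10687693]] [[159.99136134 221.75100577]]
stand [159.23138298 221.90159574] 376 ((0.5775846242904663, 0.1331092268228531), 0.036776307970285416)
purple [193.60797342 224.85049834] 301 ((0.569441020488739, 0.049272872507572174), 0.025157904252409935)
turq [176.10431655 182.39568345] 278 ((0.6761694550514221, 0.09689589589834213), 0.027375221252441406)
turq [144.71428571 258.73968254] 315 ((0.4887806475162506, 0.16718032956123352), 0.028214754536747932)
```

```bash
cat >> h.py <<'E'
from scipy.spatial.transform import Rotation as Rn
GZ=0.0635+ctrl.grip_depth      # TCP height above the cap's origin
DC=np.array([.603,-.155]); DA=21.1; CC=np.array([.581,.1406]); CA=124.1; BR=90
def rot(a,br=None):            # wing at a deg in the world
    f=np.radians(a+(BR if br is None else br)); c,s=np.cos(f),np.sin(f)
    return Rn.from_matrix(np.array([[s,0,c],[-c,0,s],[0,-1,0]])).as_rotvec()
def tcp(xy,z): return np.array([xy[0],xy[1],z+GZ])
def st():
    s=readout.get_state(); return s
E
python3 - <<'E'
from h import *
o,_=ray("top",[[280,200]]);print("topcam",o,"sidecam",ray("side",[[280,200]])[0])
for br in(90,-90):
  for nm,xy,z,a in(("grasp",CC,.0055,CA),("grasp-180",CC,.0055,CA-180),("s130",DC,.1,DA+130),("s75",DC,.1,DA+65),("end",DC,.082,DA),("end-5",DC,.082,DA-5),("s130-180",DC,.1,DA-50),("end-180",DC,.082,DA-180)):
    q=ctrl.solve_ik(tcp(xy,z),rot(a,br)); print(br,nm,None if q is None else np.round(q,2))
E
```

```text
topcam [ 0.45208957 -0.18510377  1.02350584] sidecam [0.2195697  0.58478631 0.66779162]
90 grasp [ 0.09  0.46  1.62 -0.    1.06  2.64]
90 grasp-180 [ 0.09  0.46  1.62  0.    1.06 -0.5 ]
90 s130 [-0.39  0.38  1.5  -0.    1.26  1.68]
90 s75 [-0.39  0.38  1.5  -0.    1.26  2.82]
90 end [-0.39  0.4   1.51 -0.    1.22 -2.33]
90 end-5 [-0.39  0.4   1.51  0.    1.22 -2.24]
90 s130-180 [-0.39  0.38  1.5   0.    1.26 -1.46]
90 end-180 [-0.39  0.4   1.51 -0.    1.22  0.81]
-90 grasp [ 0.09  0.46  1.62  0.    1.06 -0.5 ]
-90 grasp-180 [0.09 0.46 1.62 0.   1.06 2.64]
-90 s130 [-0.39  0.38  1.5   0.    1.26 -1.46]
-90 s75 [-0.39  0.38  1.5   0.    1.26 -0.32]
-90 end [-0.39  0.4   1.51 -0.    1.22  0.81]
-90 end-5 [-0.39  0.4   1.51 -0.    1.22  0.9 ]
-90 s130-180 [-0.39  0.38  1.5  -0.    1.26  1.68]
-90 end-180 [-0.39  0.4   1.51 -0.    1.22 -2.33]
```

Run:
```python
from h import *
print(proj("top",[[.157,-.553,.231],[0,0,0],[.157,-.553,.4]]),proj("side",[[.157,-.553,.231],[0,0,0]]))
print(onz("top",[[465,290],[450,200],[482,380],[408,267]],.15).round(3))
```

```text
[[505.79035238 443.970254  ]
 [211.38938231 477.90227375]
 [570.95436651 496.01207423]] [[486.65604518 130.94905123]
 [517.54541795 370.04395725]]
[[ 0.415 -0.539  0.15 ]
 [ 0.601 -0.523  0.15 ]
 [ 0.242 -0.557  0.15 ]
 [ 0.462 -0.426  0.15 ]]
```

Path check: the polisher's near wheel is at about (0.24, -0.56), right beside the start pose. So I'll lift first, swing the base joint at height, and then descend to the cap.

```bash
sed -i 's/BR=90/BR=-90/' h.py
python3 - <<'E'
from h import *
s=st(); p=s["ee_pos"].copy()
try: ctrl.move_linear([p[0],p[1],.36],speed=.4)
except ctrl.MotionError as e: print(e); raise SystemExit
print(st()["t"])
q=st()["q"].copy(); q[0]=.09; q[5]=-.5
ctrl.movej(q); print(st()["t"],st()["ee_pos"])
ctrl.reach(tcp(CC,.0055+.06),rot(CA)); print(st()["t"],st()["ee_pos"]-tcp(CC,.0655))
cv2.imwrite("pics/side1.png",get_image("side")[:,:,::-1])
t=get_image("top")[:,:,::-1]
s=cv2.imread("pics/side1.png")
f=lambda a,x,y,w,h,k:cv2.resize(a[y:y+h,x:x+w],None,fx=k,fy=k,interpolation=cv2.INTER_CUBIC)
cv2.imwrite("pics/c1.png",np.hstack([f(s,160,220,100,120,4),f(t,110,160,100,120,4)]))
print(st()["contact_force"])
E
```

```text
0.575
3.3833 [0.55876889 0.13606323 0.36238155]
4.375 [ 1.70632584e-03 -6.49268686e-05  1.77832026e-03]
[ 0.60821335  0.33698849 -0.36033886]
```

View pics/c1.png

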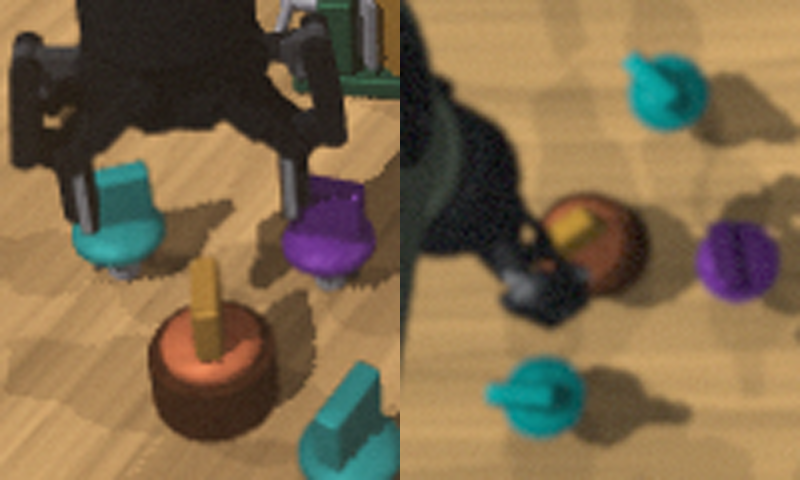

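The side view shows the fingers straddling the wing at about (205,300 in the crop), with clear room beside the purple and turquoise caps. Next I descend, grasp and lift.

Run:
```python
from h import *
g=tcp(CC,.0055)
ctrl.move_linear(g,speed=.12)
s=st();print(s["t"],s["ee_pos"]-g,s["contact_force"].round(2))
ctrl.grasp(70); s=st();print(s["t"],s["opening"],s["ee_pos"]-g,s["contact_force"].round(2))
ctrl.move_linear(g+[0,0,.03],speed=.12)
ctrl.move_linear(g+[0,0,.17],speed=.25)
s=st();print(s["t"],s["opening"],s["ee_pos"]-g,s["contact_force"].round(2),s["wrist_torque"].round(3))
```

```text
5.125 [5.43917665e-04 8.52231371e-05 5.05495685e-04] [-0.1  -0.29  0.56]
5.775 0.013162071407443568 [3.17486703e-04 1.21177844e-05 4.23638270e-04] [-0.07 -0.77  2.56]
6.8833 0.013059587085423813 [-1.47375502e-03 -1.28416575e-04  1.67730240e-01] [-0.67  0.18 -3.54] [ 0.012  0.025 -0.018]
```

The cap is held: opening 13.1 mm and about 3 N of weight. Now I'll carry it over the drum with the wing 130° ccw of the marks.

Run:
```python
from h import *
ctrl.reach(tcp(DC,.16),rot(DA+130)); print(st()["t"])
ctrl.move_linear(tcp(DC,.125),speed=.12); ctrl.dwell(.15)
s=st();print(s["t"],s["ee_pos"]-tcp(DC,.125),s["contact_force"].round(2),s["opening"])
a=get_image("side")[:,:,::-1];cv2.imwrite("pics/side2.png",a)
f=lambda a,x,y,w,h,k:cv2.resize(a[y:y+h,x:x+w],None,fx=k,fy=k,interpolation=cv2.INTER_CUBIC)
cv2.imwrite("pics/c2.png",f(a,220,130,100,90,7)[:600])
for z in (0,.0305,.0345): print(z,proj("side",[[*DC,.125+z]]).round(2), proj("side",[[*DC,.11]]).round(2))
```

```text
8.025
8.6167 [9.20988704e-04 1.32728760e-05 1.32040907e-03] [ 0.22 -0.74 -2.52] 0.012772969553357116
0 [[270.77 193.37]] [[270.76 198.53]]
0.0305 [[270.79 182.61]] [[270.76 198.53]]
0.0345 [[270.79 181.17]] [[270.76 198.53]]
```

View pics/c2.png

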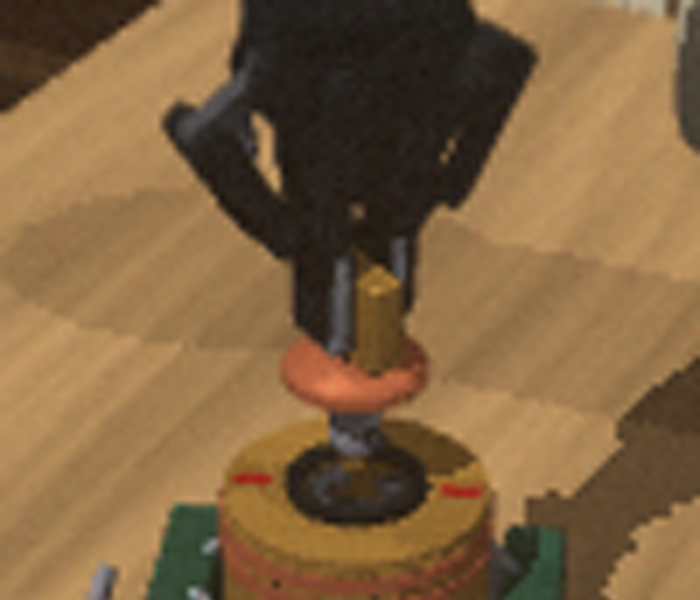

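The flange centre is at crop column 355 and the washer centre at 358, so they line up sideways to within about 1 mm. The image's depth direction still needs a number.

Run:
```python
from h import *
a=cv2.imread("pics/side2.png");K=6;x0,y0=220,130
u=cv2.resize(a[y0:y0+90,x0:x0+100],None,fx=K,fy=K,interpolation=cv2.INTER_CUBIC);h=cv2.cvtColor(u,cv2.COLOR_BGR2HSV)
th=np.linspace(0,2*np.pi,180)
circ=lambda xy,r,z:np.c_[xy[0]+r*np.cos(th),xy[1]+r*np.sin(th),0*th+z]
def ext(m,lab):
    n,l,s,c=cv2.connectedComponentsWithStats(m.astype(np.uint8));i=1+np.argmax(s[1:,4])
    q=(np.argwhere(l==i)[:,::-1]+.5)/K-.5+[x0,y0]; print(lab,"min",q.min(0).round(2),"max",q.max(0).round(2),s[i,4])
mc=cv2.inRange(h,(0,130,110),(12,255,255)); mc[290*6//7*0:250]=mc[250:][:0].sum() if 0 else mc[:250]; mc[350:]=0
ext(mc,"flange")
mw=cv2.inRange(h,(0,0,0),(180,255,85)); mw[:380]=0; mw[460:]=0; mw[:,:235]=0; mw[:,375:]=0
ext(mw,"washer")
z=.125+.0013
e=np.vstack([proj("side",circ(DC,.025,z+.0305)),proj("side",circ(DC,.025,z+.0345))]);print("exp flange",e.min(0),e.max(0))
e=np.vstack([proj("side",circ(DC,.025,.11)),proj("side",circ(DC,.025,.1135))]);print("exp washer",e.min(0),e.max(0))
b=proj("side",[[*DC,.11]])
print("d/dx,dy px per mm",proj("side",[[DC[0]+.001,DC[1],.11],[DC[0],DC[1]+.001,.11]])-b)
```

```text
flange min [259.58 177.25] max [280.58 187.75] 4681
washer min [260.42 192.92] max [281.08 204.58] 6968
exp flange [260.21911449 175.32723802] [281.34459872 187.77439392]
exp washer [260.46799845 191.75670299] [281.03835952 204.35827087]
d/dx,dy px per mm [[-0.36422121 -0.10564039]
 [-0.18939442  0.20252491]]
```

```bash
cat >> h.py <<'E'
E_=-.0009                      # cap axis from TCP along the wing
def u(a): a=np.radians(a); return np.array([np.cos(a),np.sin(a)])
def go(xy,z,a,speed=.05,lin=True): # cap origin to xy,z (world), wing at a deg
    p=tcp(np.array(xy)-E_*u(a),z)
    ctrl.move_linear(p,rot(a),speed=speed) if lin else ctrl.reach(p,rot(a))
def rep(tag=""):
    s=st(); R=Rn.from_rotvec(s["ee_rot"]).as_matrix(); a=np.degrees(np.arctan2(R[1,2],R[0,2]))-BR
    p=s["ee_pos"]; c=p[:2]+E_*u(a); d=(a-DA+180)%360-180
    print(tag,"t%.2f ang%.1f cap(%.2f,%.2f) z%.2f F%s M%.3f op%.1f"%(s["t"],d,(c[0]-DC[0])*1e3,(c[1]-DC[1])*1e3,(p[2]-GZ-.11)*1e3,s["contact_force"].round(1),s["wrist_torque"][2],s["opening"]*1e3))
    return s
E
python3 - <<'E'
from h import *
D=DC+[-.0004,.0004]-[.0007,0]
a=DA+130
rep("0")
go(D,.115,a); rep("a")
for z in (.109,.105,.102,.101,.100,.099,.098):
    go(D,z,a,.04); s=rep(z)
    if s["contact_force"][2]>4 or np.hypot(*s["contact_force"][:2])>10: break
E
```

```text
0 t8.67 ang130.0 cap(1.67,-0.54) z16.35 F[ 0.6 -0.  -2.8] M0.018 op13.1
a t9.03 ang130.0 cap(-1.79,0.59) z4.15 F[ 0.3  0.1 -3.1] M0.050 op12.7
0.109 t9.32 ang130.0 cap(-1.45,0.50) z-1.56 F[ 0.4 -0.3 -3.3] M0.017 op13.0
0.105 t9.57 ang130.0 cap(-0.67,0.23) z-4.83 F[ 1.   0.3 -3. ] M0.027 op13.1
0.102 t9.82 ang130.0 cap(-0.18,-0.07) z-7.68 F[ 2.7 -1.8 -3.9] M-0.022 op12.8
0.101 t10.07 ang130.0 cap(-0.22,-0.08) z-8.51 F[ 4.9 -2.3 -1.8] M0.004 op12.9
0.1 t10.32 ang130.0 cap(-0.25,-0.05) z-9.44 F[ 3.8 -3.  -1.8] M0.003 op12.5
0.099 t10.57 ang130.0 cap(-0.21,-0.07) z-9.83 F[ 3.4 -2.7  3.4] M-0.018 op12.9
0.098 t10.82 ang130.0 cap(-0.11,-0.11) z-9.92 F[ 2.  -1.7  6.2] M-0.019 op12.6
```

Contact with the cover at −9.9 mm matches the expected −10 mm. The side force points toward +x/−y, so I'll recentre, keep a light press and turn clockwise to feel for the opening.

Run:
```python
from h import *
D=DC+[.0006,-.0007]
go(D,.0975,DA+130,.04); rep("c")
for d in range(126,60,-4):
    go(D,.0975,DA+d,.05); s=rep(d)
    if s["ee_pos"][2]-GZ-.11<-.0113: print("DROP");break
    if np.hypot(*s["contact_force"][:2])>15 or abs(s["wrist_torque"][2])>.4: break
```

```text
c t11.07 ang130.0 cap(0.28,-0.30) z-10.04 F[-1.6  0.2 12.8] M0.038 op13.1
126 t11.32 ang126.0 cap(0.30,-0.50) z-10.04 F[-0.7 -0.4 12.3] M-0.092 op13.0
122 t11.57 ang122.0 cap(0.35,-0.55) z-10.01 F[-1.1 -0.2 11.2] M-0.012 op12.8
118 t11.82 ang118.0 cap(0.19,-0.79) z-10.06 F[-1.4 -1.4 11.6] M-0.070 op13.2
114 t12.07 ang114.0 cap(-0.15,-1.30) z-10.15 F[-1.5 -2.7 11.6] M-0.031 op13.1
110 t12.32 ang110.0 cap(0.12,-1.35) z-10.38 F[-0.5 -2.6  9.4] M0.016 op12.7
106 t12.57 ang106.0 cap(0.01,-0.29) z-11.78 F[ 1.  -0.4  6.1] M-0.157 op12.8
DROP
```

The pin began to drop at about 108 to 106°. I'll turn slightly toward the middle of the opening and lower it.

Run:
```python
from h import *
D=DC+[.0004,-.0005]
go(D,.0965,DA+103,.04); s=rep("103")
go(D,.0955,DA+101,.04); s=rep("101")
for z in (.094,.092,.090,.088,.0865,.0855):
    if s["contact_force"][2]>14 or np.hypot(*s["contact_force"][:2])>14: print("hard");break
    go(D,z,DA+100,.04); s=rep(z)
```

```text
103 t12.82 ang103.0 cap(-0.24,-0.02) z-14.83 F[ 3.4 -1.7 -4.4] M-0.425 op13.3
101 t13.07 ang101.1 cap(-0.23,-0.23) z-16.07 F[ 5.5 -2.7 -6.4] M-0.126 op12.8
0.094 t13.32 ang100.1 cap(-0.32,-0.28) z-17.05 F[ 3.6 -2.3 -6.8] M-0.034 op12.9
0.092 t13.57 ang100.0 cap(-0.25,-0.33) z-18.51 F[ 0.5 -1.3 -4.8] M-0.021 op12.8
0.09 t13.82 ang100.0 cap(-0.09,-0.29) z-20.35 F[ 1.8 -1.3 -3.3] M0.022 op12.7
0.088 t14.07 ang100.0 cap(-0.01,-0.32) z-22.38 F[ 0.4 -0.6 -4.2] M0.005 op12.8
0.0865 t14.32 ang100.0 cap(0.08,-0.36) z-23.78 F[ 0.6 -1.  -3.7] M-0.010 op13.0
0.0855 t14.57 ang100.0 cap(0.32,-0.35) z-24.32 F[-0.6 -0.4 -2.4] M0.011 op13.0
```

The pin dropped through to −24.3 mm, where −22.6 to −24.7 mm is expected. Now I'll screw clockwise along the middle of the groove's play.

```bash
cat >> h.py <<'E'
def zp(th): return .11-1e-3*min(29.25-.0556*th,max(27.2,28.3-.0556*th))
def screw(D,ths,mmax):
    for th in ths:
        go(D,zp(th),DA+th,.05); s=rep("%g zc%.2f"%(th,(zp(th)-.11)*1e3))
        if abs(s["wrist_torque"][2])>mmax or np.hypot(*s["contact_force"][:2])>15 or abs(s["contact_force"][2]+3)>25: print("STOP");break
E
python3 - <<'E'
from h import *
screw(DC+[.0003,-.00035],[95,90,84,78,72,66,60,54,48,42,36,30,25],.35)
E
```

```text
95 zc-23.97 t14.82 ang95.1 cap(0.25,-0.33) z-24.07 F[ 0.7 -0.1 -4.3] M0.016 op13.0
90 zc-24.25 t15.07 ang90.2 cap(0.29,-0.34) z-24.39 F[ 1.3 -0.5 -3.6] M0.049 op13.1
84 zc-24.58 t15.33 ang84.2 cap(0.28,-0.35) z-24.69 F[-0.1 -1.  -2.9] M0.041 op12.9
78 zc-24.91 t15.59 ang78.3 cap(0.24,-0.41) z-24.98 F[ 0.3 -0.6 -2.5] M-0.002 op12.9
72 zc-25.25 t15.85 ang72.3 cap(0.20,-0.44) z-25.29 F[-0.2 -1.2 -4.4] M0.014 op13.0
66 zc-25.58 t16.11 ang66.3 cap(0.16,-0.49) z-25.62 F[-1.3 -0.9 -2.6] M0.020 op12.9
60 zc-25.91 t16.37 ang60.3 cap(0.06,-0.48) z-26.02 F[-1.7 -1.7 -4.2] M-0.027 op12.7
54 zc-26.25 t16.62 ang54.3 cap(0.01,-0.46) z-26.35 F[-2.6 -1.5 -3. ] M0.046 op13.1
48 zc-26.58 t16.88 ang48.3 cap(-0.08,-0.47) z-26.62 F[-2.5 -2.3 -1.7] M0.002 op12.9
42 zc-26.91 t17.14 ang42.3 cap(-0.12,-0.47) z-26.71 F[-5.3 -2.9  0.1] M-0.010 op12.7
36 zc-27.20 t17.40 ang36.2 cap(-0.16,-0.47) z-26.81 F[-5.3 -1.4  0.5] M-0.026 op13.0
30 zc-27.20 t17.66 ang30.2 cap(-0.27,-0.41) z-26.80 F[-5.1 -1.8  0.9] M0.010 op13.0
25 zc-27.20 t17.91 ang25.2 cap(-0.37,-0.31) z-26.82 F[-5.2 -1.5  1.8] M0.033 op13.0
```

Run:
```python
from h import *
screw(DC+[-.0004,-.0004],[20,16,12,9,6,3,1,0],.45)
ctrl.dwell(.2);rep("end")
a=get_image("side")[:,:,::-1];cv2.imwrite("pics/side3.png",a)
f=lambda a,x,y,w,h,k:cv2.resize(a[y:y+h,x:x+w],None,fx=k,fy=k,interpolation=cv2.INTER_CUBIC)
cv2.imwrite("pics/c3.png",f(a,230,145,80,75,8))
```

```text
20 zc-27.20 t18.16 ang20.3 cap(-0.46,-0.27) z-26.80 F[-4.3 -1.2  1.9] M0.024 op13.2
16 zc-27.41 t18.41 ang16.2 cap(-0.45,-0.30) z-26.97 F[-5.3 -1.9  0.9] M-0.159 op13.0
12 zc-27.63 t18.66 ang12.2 cap(-0.45,-0.27) z-27.11 F[-5.9 -0.8  2.7] M-0.089 op13.1
9 zc-27.80 t18.91 ang9.2 cap(-0.48,-0.20) z-27.20 F[-5.4 -0.4  1.6] M-0.038 op12.9
6 zc-27.97 t19.16 ang6.2 cap(-0.51,-0.18) z-27.38 F[-5.6 -0.   3.1] M0.002 op13.0
3 zc-28.13 t19.41 ang3.2 cap(-0.52,-0.13) z-27.48 F[-6.  -0.9  1.7] M0.093 op13.1
1 zc-28.24 t19.66 ang1.2 cap(-0.53,-0.10) z-27.55 F[-5.6 -1.5  3.3] M0.187 op12.8
0 zc-28.30 t19.91 ang0.3 cap(-0.54,-0.07) z-27.60 F[-5.7 -0.3  2.9] M0.276 op12.8
end t20.11 ang0.3 cap(-0.55,-0.05) z-27.58 F[-4.7  0.6  3. ] M0.375 op12.7
```

View pics/c3.png

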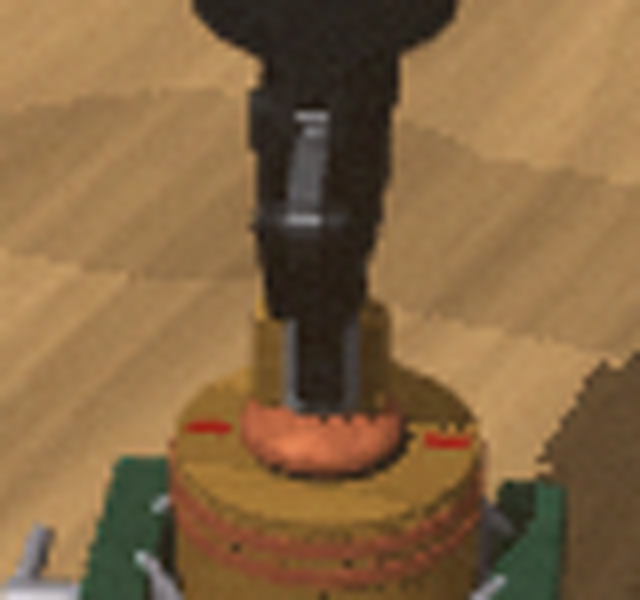

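The moment rose as expected near the marks, to 0.28 and then 0.37 N·m. The pads hide the wing, so I'll let go, back off and measure the wing's angle against the marks.

Run:
```python
from h import *
ctrl.open_jaws(); rep("open")
p=st()["ee_pos"]
ctrl.move_linear([p[0],p[1],p[2]+.07],speed=.2)
ctrl.move_linear([p[0]-.02,p[1]+.20,p[2]+.1],speed=.35); rep("away")
t=get_image("top")[:,:,::-1];s=get_image("side")[:,:,::-1]
cv2.imwrite("pics/top4.png",t);cv2.imwrite("pics/side4.png",s)
f=lambda a,x,y,w,h,k:cv2.resize(a[y:y+h,x:x+w],None,fx=k,fy=k,interpolation=cv2.INTER_CUBIC)
cv2.imwrite("pics/c4.png",np.hstack([f(t,250,175,57,57,7),f(s,242,165,57,57,7)]))
```

```text
open t20.86 ang0.0 cap(-0.34,-0.42) z-28.32 F[ 0.1 -0.1 -0.3] M-0.008 op85.5
away t22.09 ang0.1 cap(-21.27,199.58) z70.11 F[0.2 0.7 0.4] M-0.000 op85.1
```

View pics/c4.png

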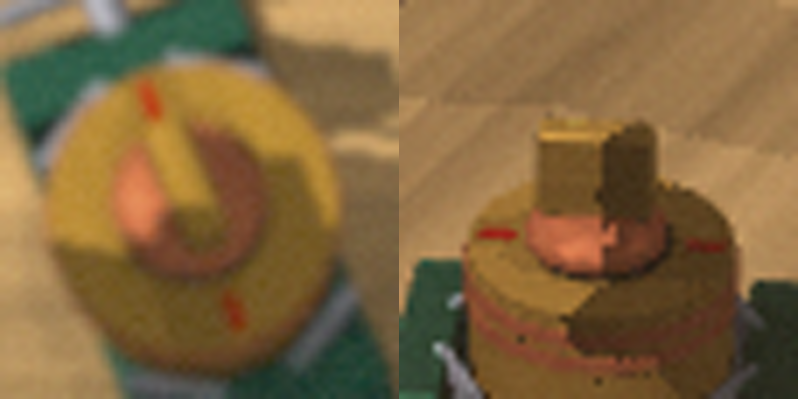

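The cap is seated with the wing roughly along the line of the marks. I'll measure the angle from the wing's edges: side edges in the top view, the top edge in the side view.

Run:
```python
from h import *
ZT=.11-.028+.0745
t=cv2.imread("pics/top4.png");s=cv2.imread("pics/side4.png")
def ang(P,lab):
    vx,vy,x,y=cv2.fitLine(P[:,:2].astype(np.float32),cv2.DIST_HUBER,0,.01,.01).ravel(); d=(P[:,:2]-[x,y])@[-vy,vx]
    print(lab,"ang",np.degrees(np.arctan2(vy,vx)).round(2),"mod180 rel DA",((np.degrees(np.arctan2(vy,vx))-DA+90)%180-90).round(2),"rms mm",(d.std()*1e3).round(2),len(P))
# top: per-row copper/brass transitions by ratio G/R (copper low, brass high)
f=t.astype(float); g=f[...,1]/f[...,2]
L=[];Rr=[]
for r in range(195,206):
    row=g[r]; c=int(round(271.5+(r-192)*0.41))   # wing middle column guess
    x=np.arange(c-8,c+9); v=row[c-8:c+9]; thr=.66
    k=v>thr
    i=8
    while i>0 and k[i-1]: i-=1
    j=8
    while j<16 and k[j+1]: j+=1
    if i>0: L.append((x[i]-(v[i]-thr)/(v[i]-v[i-1]),r))
    if j<16: Rr.append((x[j]+(v[j]-thr)/(v[j]-v[j+1]),r))
    print(r,c,v.round(2)) if r%3==0 else None
print(np.round(L,1).tolist(),np.round(Rr,1).tolist())
for n,e in(("L",L),("R",Rr)):
    if len(e)>3: ang(onz("top",e,ZT),"top "+n)
# side: near top edge; print gradient rows
v=cv2.cvtColor(s,cv2.COLOR_BGR2GRAY).astype(int); print(v[178:192,258:284:1])
```

```text
195 273 [0.77 0.75 0.73 0.7  0.67 0.68 0.74 0.75 0.75 0.76 0.77 0.76 0.73 0.66
 0.6  0.6  0.59]
198 274 [0.69 0.63 0.59 0.59 0.58 0.64 0.73 0.75 0.76 0.74 0.77 0.77 0.74 0.67
 0.6  0.58 0.55]
201 275 [0.58 0.6  0.58 0.58 0.58 0.63 0.68 0.75 0.76 0.77 0.76 0.77 0.75 0.7
 0.61 0.58 0.61]
204 276 [0.61 0.61 0.6  0.59 0.57 0.6  0.66 0.75 0.76 0.75 0.77 0.77 0.77 0.69
 0.65 0.62 0.61]
[[270.4, 196.0], [270.8, 197.0], [271.2, 198.0], [271.8, 199.0], [272.1, 200.0], [272.6, 201.0], [273.0, 202.0], [273.4, 203.0], [273.9, 204.0], [274.2, 205.0]] [[277.9, 195.0], [278.4, 196.0], [278.7, 197.0], [279.2, 198.0], [279.5, 199.0], [280.1, 200.0], [280.4, 201.0], [280.9, 202.0], [280.9, 203.0], [281.7, 204.0], [281.9, 205.0]]
top L ang 22.72 mod180 rel DA 1.62 rms mm 0.12 10
top R ang 21.21 mod180 rel DA 0.11 rms mm 0.25 11
[[115 108 107 109 108 109 111 110 112 119 118 121 123 117 121 122 124 128
  126 127 129 124 126 125 128 124]
 [109 107 107 111 107 109 117 114 116 117 118 118 118 119 124 127 132 127
  124 124 125 126 129 126 123 129]
 [122 124 125 125 123 122 133 134 119 120 118 119 118 123 126
[... 547 characters left out ...]
62  62  62
   67  69  83 140 136 133 131 133]
 [137 137 137 119  86  87  89  86  86  85  92  85  85  52  52  52  56  50
   50  55  84 131 130 134 132 134]
 [135 139 143 119  90  88  92  85  86  89  87  83  85  55  54  52  53  53
   54  57  82 130 131 132 132 134]
 [140 143 141 115  85  89  88  87  88  85  84  90  84  53  53  53  51  53
   51  57  81 131 134 135 138 141]
 [141 140 139 115  89  86  88  86  83  85  84  83  82  49  50  54  49  51
   53  59  78 135 136 136 139 143]
 [144 138 141 113  90  89  88  87  90  91  90  87  88  54  53  52  52  47
   54  54  77 125 134 141 143 148]
 [142 130 125 107  83  84  87  81  86  83  85  84  80  49  49  48  53  54
   53  58  74  70 118  90 140 149]]
```

Run:
```python
from h import *
print(st()["t"],order.hand_in())
```

```text
the job is handed in; nothing more can be done
22.1917 None
```

The copper cap is screwed into the drum with its wing in line with the red marks, and I handed the job in at 22.2 s of the 51 s allowed.

**What I did:** I gripped the cap by its wing and lifted it from the stand. Pressed lightly, its cross pin met the cover at −10.0 mm, as expected. Turning it clockwise, the pin began to drop in about 107° before the marks and settled at −24.3 mm. I then screwed it along the groove to the marks, let go and backed away.

**Last checks:**
- **Alignment:** in the top view the two wing edges read 22.7° and 21.2°, against 21.1° for the marks, so the wing sits about 1° short of the line, within measuring error.
- **Upright:** the last pictures show the cap upright and seated after release.
- **Washer:** it began to resist at −26.8 mm. The cap ended at −27.6 mm by the arm's reading, so the washer is squeezed about 0.8 mm.
- **Forces:** the highest logged force was about 13 N.

**What disagreed:**
- The final depth is about 0.6 mm short of the expected −28.2 mm. About 0.2 mm of that is a height offset in the arm's reading.
- The turning moment read 0.28 N·m on reaching the marks but 0.37 N·m while holding there, slightly above the expected 0.3. It briefly read 0.42 N·m in size as the pin dropped through the cover.
- I did not re-measure the axle pin, tin or button at the end; the arm never went near the pin or tin, and lifted clear of the polisher before swinging past it.

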